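Set the length stop and clamp the strip to the third click

TASK

Get the marking jig ready for a cut line: pull its sprung length stop out by the black tab until its white pointer lines up with the red rider, and let go of it there. Then press the clamp's round black knob straight down, past the first and second clicks to the third and no further, so that the foot clamps the wooden strip; the knob springs back up if released, so finish the program while still holding it down at the third click. Leave the strip lying in its channel and leave the pencil, tape measure and spare block alone.

Things in the scene. Friction and masses are not known exactly. Their poses are not given: they have to be found in the camera images.
- jig: The marking jig, fixed on the bench: plywood board 130 x 380 x 12 mm. Origin at bench height under the clamp knob's axis; z up; its y runs along the board towards the length stop (board y -105 to +275 mm, x -65 to +65). At the origin a blue bridge (108 mm along x, 36 along y, top at z 82) stands over the strip's channel; an end plate 35 mm high crosses at y 106.
- stop_tab (a point): Centre of the top face of the length stop's black upright grip tab: 24 mm along the jig's x, 22 mm along its y. Top 76 mm above the bench, tab free from 33 to 76 mm; below it a grey carriage 40 x 30 mm. It moves with the stop. Site axes are the jig's.
- stop_pointer (a point): Tip of the stop's white pointer, over the scale rail on the jig's -x side (42 mm from the tab's axis, at the same jig y as the tab's centre). Moves with the stop. Axes are the jig's.
- rider_mark (a point): The white line on the red rider (17 x 10 mm, 26 mm high) clipped on the scale rail: where the pointer shall stand, seen along the jig's y. It does not move during the run. Axes are the jig's.
- length_stop (a joint): How far the stop is pulled out along the jig's +y, 0 to 0.100 m. At 0 the tab's centre lies 140 mm from the knob's axis. A spring (30 N/m) draws it back but a friction brake of 5.5 N holds it wherever it is let go, so pulling takes 5.5 to 8.5 N.
- knob_top (a point): Centre of the flat top of the clamp knob: a black mushroom knob, 46 mm across (flat part 38 mm), 26 mm tall, its top 157 mm above the bench when up. It goes straight down with the press. Axes are the jig's.
- clamp_knob (a joint): How far the knob is pressed down, 0 (up) to 0.046 m (hard stop, too far). Clicks at 0.012, 0.024 and 0.036, between them force bumps of 2 N (at 0.006, 0.018, 0.030, 0.042). Some 14 N hold it at the third, about 16 N at most; the foot meets the strip at 0.026. Three rings on the stem reach the blue bridge's top at the clicks, the third is red. Released, it springs back up.
- foot: The clamp's sprung round foot, 34 mm across, on the knob's stem under the bridge, rubber below; it meets the strip shortly after the second click and yields up to 25 mm. Origin at bench height when the knob is up.
- strip: Wooden strip 38 x 160 x 19 mm, loose, lying on the board in the channel under the foot, long side along the jig's y. Origin: centre of its underside.
- pencil: Flat red carpenter's pencil 14 x 165 x 8 mm, lying on the bench on the jig's -x side. Bystander.
- tape_measure: Yellow tape measure 39 x 91 x 62 mm standing on the bench on the jig's +x side. Bystander.
- spare_block: Small square wooden offcut 20 x 100 x 20 mm on the bench on the jig's +x side. Bystander.
There are look-alikes about, which are no part of the job. Leave any orange look-alike of the strip alone.

How it is judged:
By the outcome, as a careful person would: the job done as asked, in the order asked, and still so for the second after the job is handed in, while the arm keeps its last pose, push and grip.
It also fails if it takes over 43 s, if anything falls off the work surface, if the arm or the gripper's body presses on something with over 40 N, if the wrist force passes 120 N, or if a joint passes its speed limit or range.

ROBOT

A 6-joint arm with a two-finger parallel gripper is mounted at the origin on a cart in front of the work surface, level with it; the furniture and walls round the work are solid. World frame = base frame: x ahead of the robot, y to its left, z up, the work surface at z = 0. Lengths are in m, angles in degrees, forces in N, time in s.
With the tool pointing down it reaches from about 0.3 to 0.775 m from the base axis. Payload 14.6 kg.
Tool frame: the origin (TCP) lies between the finger pads; the fingertips stand 22 mm ahead of it and the grasp point (between the pads) lies 3 mm ahead of it; z points along the fingers, y is the line along which they close (so a half turn about z gives the same grasp; the last joint's range is limited). The gripper opens to 94 mm and grips with 3 to 60 N. Pads are 16 mm wide; open, the fingers measure 119 mm over their backs; the gripper's body (75 mm by 177 mm) begins 78 mm behind the grasp point.
Start: joints at [60.928, 17.183, 87.147, -0, 75.671, -3.816], TCP at [0.235, 0.497, 0.227] pointing down, gripper open.
Joint ranges: [-173.82, 173.82], [-45.26, 126.66], [13.44, 144.39], [-59.66, 239.66], [0, 175.72], [-146.38, 146.38]. Speed limits (degrees/s): [127.2, 127.2, 147.25, 180, 180, 180].

INTERFACE

Orientations are given as a 3x3 rotation matrix whose columns are the frame's x, y, z axes.
In Python, from station import ctrl, optics, workorder gives the robot as it stands. The module is installed in compiled form; this text tells all that it offers.
- The arm moves only by the tool step_arm, never from a script. Its arguments are lists of equal length, an entry for each row: "translation": the shift along the tool's x, y, z in m, a list of three; "twist": the turn, a rotation vector about the tool's x, y, z in degrees, a list of three. In form: {"translation": [[x, y, z], ...], "twist": [[wx, wy, wz], ...]}. A call has 1 to 8 rows; each row is the pose to reach, as a shift and turn from the pose commanded when the call began, along the tool's axes at that moment; what a row does not reach only later rows make up. A row lasts 1/12 s, in which the tool goes at most 41.7 mm and 7.16 degrees, less where a joint would pass 70% of its speed; a pose out of reach is approached as far as the arm can. A call with a gripper value outside its range is refused whole. "claw" is the finger opening in m, from 0 to 0.094, set as the call begins (left out, the last holds). The fingers move at their own pace and stop on an object; "force" is the grip in N (left out, the last holds). Time passes only in rows, so rows that repeat a pose let the fingers close. It gives the time, the measured TCP pose, the force, the opening and the grip force at its end, in the units of the state.
- ctrl.get_obs(): the state, without advancing time (a new reading comes with each control period).
- optics.grab_frame(name): name is "scene" or "top" or "wrist"; returns the picture (384x512x3 uint8, red, green, blue); there is no depth.
- optics.calibration(name): a dict with "K" (3x3 intrinsics, pixels), "distortion" ([k1, k2, p1, p2, k3] as OpenCV has them; the pictures are not rectified), "rvec" (rotation vector, rad) and "tvec" (3), from world to camera coordinates, as OpenCV has them; the wrist camera has in their place "tool_from_camera" (4x4, takes a point from camera to tool coordinates, whose origin is the TCP and whose axes are the flange's). Camera axes: x right, y down, z forward; pixel columns grow to the right and rows downward; lengths in m; the calibration is good to about 2 mm. A picture is of the moment at which its call begins: read the wrist's pose just before it. calibration takes no time and is no camera call.
- workorder.sign_off(): hands the job in; it is judged then, once.
The state is a dict: "time": time; "joint_pos": joint angles; "qvel": joint speeds; "tau": joint torques, N m; "ee_pos": TCP position; "orientation": TCP orientation; "contact_force": force on the tool from outside, world axes, zero at the start; "wrist_torque": the same for the moment, N m; "width": finger opening in m; "grasp_force": force on a finger pad.
Only numpy, scipy, OpenCV 4.12 (cv2) and the standard library are available. Lean on these libraries where they do the work, as an engineer would, in place of code of your own. Each camera call takes 0.05 s, during which the arm holds its last target. There are 200 camera calls.

## Working session

There is one attempt and no reset: what is moved stays moved. The work goes in short steps, Python scripts to look and compute and a tool call to move; the robot and the scene stay as the last step left them, time stands still between calls to the robot, and variables do not carry over. Pictures are saved under pics/ and viewed, at most 10 in all, crops included, and the job is handed in when it is done.

Besides the shell and the picture viewer there is one more tool, called after ">>>" by a JSON object that holds its "api" and its "payload", one argument or row to a line. step_arm: Moves the arm, as the interface text tells. Its arguments: {"type":"object","properties":{"translation":{"type":"array","items":{"type":"array","items":{"type":"number"}}},"twist":{"type":"array","items":{"type":"array","items":{"type":"number"}}},"claw":{"type":"number"},"force":{"type":"number"}},"required":["translation","twist"]}

```bash
mkdir -p pics
cat > h.py <<'E'
import numpy as np, cv2
from station import ctrl, optics, workorder
def cam(n):
    c=optics.calibration(n); K=np.array(c["K"],float); d=np.array(c["distortion"],float)
    if n=="wrist":
        o=ctrl.get_obs(); T=np.eye(4); T[:3,:3]=np.array(o["orientation"]).reshape(3,3); T[:3,3]=o["ee_pos"]
        M=T@np.array(c["tool_from_camera"]); return K,d,M[:3,:3],M[:3,3]
    R=cv2.Rodrigues(np.array(c["rvec"],float))[0]; return K,d,R.T,-R.T@np.array(c["tvec"],float).ravel()
def ray(C,px):
    K,d,R,p=C; u=cv2.undistortPoints(np.array([[px]],float),K,d)[0,0]
    return p,R@np.array([u[0],u[1],1.])
def plane(C,px,z):
    p,v=ray(C,px); return p+v*(z-p[2])/v[2]
def proj(C,P):
    K,d,R,p=C; return cv2.projectPoints(np.array([P],float),cv2.Rodrigues(R.T)[0],-R.T@p,K,d)[0][0,0]
def shot(n,f):
    C=cam(n); im=np.array(optics.grab_frame(n)); cv2.imwrite("pics/"+f,im[:,:,::-1]); return C,im
E
python3 - <<'E'
from h import *
for n in("scene","top"):
    C,im=shot(n,n+"0.png"); print(n,C[3].round(3),C[2].round(2).tolist(),C[0][0,0])
o=ctrl.get_obs();print(o["time"],np.array(o["orientation"]).round(3).tolist(),o["contact_force"])
E
```

```text
scene [ 0.185 -0.677  0.552] [[0.88, -0.21, 0.43], [-0.48, -0.44, 0.76], [0.02, -0.87, -0.48]] 457.07020692407724
top [0.409 0.015 1.091] [[0.01, -0.99, 0.16], [-1.0, -0.01, 0.01], [-0.01, -0.17, -0.99]] 407.45242946364436
0.1 [[-0.904, 0.427, -0.001], [0.427, 0.904, -0.001], [0.0, -0.001, -1.0]] [1.04936859 0.15574814 0.18062636]
```

View pics/scene0.png

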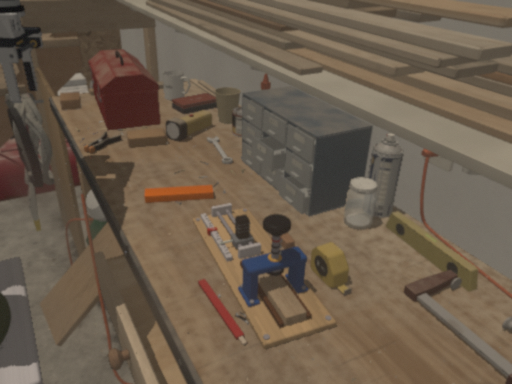

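View pics/top0.png

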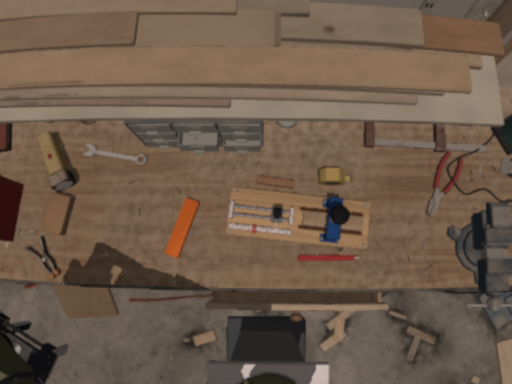

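The top view shows the knob at about (340,214), the tab at (278,212), the red rider near (254,229) and the board from x 228 to 369. I'll measure by colour and zoom in on the crops.

Run:
```python
from h import *
a=cv2.imread("pics/top0.png")[175:265,215:380]; b=cv2.imread("pics/scene0.png")[195:345,185:340]
a=cv2.resize(a,None,fx=4.8,fy=4.8,interpolation=2)[:, :]
cv2.imwrite("pics/a.png",a); 
C=cam("top"); S=cam("scene")
im=cv2.imread("pics/top0.png").astype(int); sc=cv2.imread("pics/scene0.png").astype(int)
def blobs(im,m,roi):
    x0,y0,x1,y1=roi; n,l,s,c=cv2.connectedComponentsWithStats(m[y0:y1,x0:x1].astype(np.uint8))
    return [(s[i][4],(c[i]+[x0,y0]).round(1).tolist(),s[i][:4].tolist()) for i in range(1,n) if s[i][4]>8]
print("dark",blobs(im,im.max(2)<60,(225,180,375,255)))
R=lambda i:(i[:,:,2]>110)&(i[:,:,1]<75)
print("red",blobs(im,R(im),(225,180,375,270)))
print("s dark",blobs(sc,sc.max(2)<55,(190,195,335,345)),"s red",blobs(sc,R(sc),(190,195,335,345)))
for n,p,z in(("knob",(340,214),.157),("tab",(277,212),.076),("c1",(232,189),.012),("c2",(228,234),.012),("c3",(369,202),.012),("c4",(366,248),.012)): print(n,plane(C,p,z).round(3))
```

```text
dark [(np.int32(13), [332.0, 183.0], [101, 3, 13, 1]), (np.int32(424), [336.6, 211.3], [101, 15, 24, 30]), (np.int32(91), [276.8, 211.9], [48, 27, 9, 12]), (np.int32(26), [325.0, 231.6], [99, 44, 3, 15])]
red [(np.int32(334), [325.7, 257.5], [73, 75, 56, 6])]
s dark [(np.int32(408), [276.5, 224.6], [74, 20, 26, 21]), (np.int32(184), [242.7, 227.2], [47, 22, 12, 21]), (np.int32(44), [321.2, 261.9], [126, 62, 10, 12]), (np.int32(32), [321.0, 270.7], [127, 71, 9, 9]), (np.int32(46), [275.7, 272.3], [78, 73, 15, 8]), (np.int32(11), [257.3, 289.5], [67, 91, 2, 8])] s red [(np.int32(9), [191.6, 195.6], [0, 0, 5, 3]), (np.int32(10), [209.5, 229.6], [17, 34, 6, 2]), (np.int32(528), [220.9, 308.7], [8, 85, 46, 57])]
knob [ 0.526 -0.162  0.157]
tab [ 0.539 -0.018  0.076]
c1 [0.609 0.101 0.012]
c2 [0.487 0.109 0.012]
c3 [ 0.577 -0.269  0.012]
c4 [ 0.454 -0.258  0.012]
```

View pics/a.png

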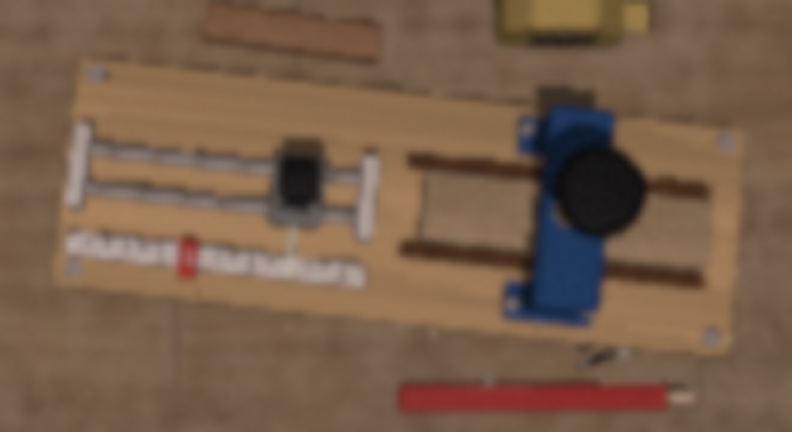

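The yaw is -5° and the knob axis is near (0.524,-0.163). The tab is near (0.538,-0.018), 144 mm away, which fits the given 140. The pull is about 58 mm. I'll move above the stop to look from close by.

>>> {"api": "step_arm", "payload": {
  "translation": [
    [-0.034, -0.021, 0],
    [-0.068, -0.043, 0],
    [-0.102, -0.064, 0],
    [-0.136, -0.086, 0],
    [-0.17, -0.107, 0],
    [-0.204, -0.129, 0],
    [-0.238, -0.15, 0],
    [-0.272, -0.171, 0]
  ],
  "twist": [
    [0, 0, -2.5],
    [0, 0, -5],
    [0, 0, -7.5],
    [0, 0, -10],
    [0, 0, -12.5],
    [0, 0, -15],
    [0, 0, -17.5],
    [0, 0, -20.3]
  ]
}}

```text
time: 0.77
ee_pos: [0.4082, 0.2248, 0.2274]
orientation: [[-0.996, 0.084, -0.0], [0.084, 0.996, -0.0], [0.0, -0.0, -1.0]]
contact_force: [0.7, 1.5, 0.3]
width: 0.094
grasp_force: 0.0
```

Run:
```python
from h import *
o=ctrl.get_obs();R=np.array(o["orientation"]);print(o["time"],o["ee_pos"],R.round(3).tolist(),np.round(o["joint_pos"],1))
print(np.round(optics.calibration("wrist")["tool_from_camera"],3))
print((R.T@(np.array([.54,.02,.24])-o["ee_pos"])).round(3))
```

```text
0.7667 [0.40822439 0.22483016 0.2274055 ] [[-0.996, 0.084, -0.0], [0.084, 0.996, -0.0], [0.0, -0.0, -1.0]] [ 24.3   6.4 100.1  -0.   73.5 -60.8]
[[-0.001 -0.96  -0.28   0.082]
 [ 1.    -0.001 -0.001  0.001]
 [ 0.    -0.28   0.96  -0.159]
 [ 0.     0.     0.     1.   ]]
[-0.149 -0.193 -0.013]
```

>>> {"api": "step_arm", "payload": {
  "translation": [
    [-0.025, -0.032, 0],
    [-0.05, -0.064, 0],
    [-0.075, -0.096, 0],
    [-0.1, -0.128, 0],
    [-0.125, -0.16, 0],
    [-0.149, -0.193, 0],
    [-0.149, -0.193, 0],
    [-0.149, -0.193, 0]
  ],
  "twist": [
    [0, 0, 0],
    [0, 0, 0],
    [0, 0, 0],
    [0, 0, 0],
    [0, 0, 0],
    [0, 0, 0],
    [0, 0, 0],
    [0, 0, 0]
  ]
}}

```text
time: 1.43
ee_pos: [0.5397, 0.0201, 0.2266]
orientation: [[-0.996, 0.089, -0.001], [0.089, 0.996, 0.0], [0.001, -0.0, -1.0]]
contact_force: [-0.1, 1.2, -0.9]
width: 0.094
grasp_force: 0.0
```

Run:
```python
from h import *
C,im=shot("wrist","w0.png"); o=ctrl.get_obs(); print(o["time"],o["ee_pos"],o["qvel"])
np.save("C0.npy",np.array(C,dtype=object),allow_pickle=True)
for P in([.538,-.018,.076],[.524,-.163,.157]): print(proj(C,P))
```

```text
1.4833 [0.53926369 0.02130363 0.22688951] [ 2.01983894 -1.28796638  0.61053324  0.09611445 -0.04493522  0.16701334]
[212.46865074 182.25273236]
[  6.40565209 208.92384086]
```

View pics/w0.png

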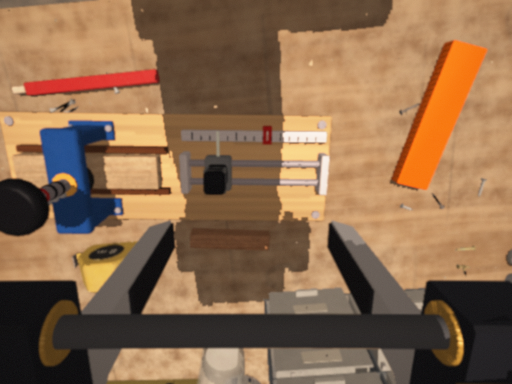

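The wrist view shows the rider at (267,134), the pointer near (218,148) and the tab top near (214,182). The tab's predicted position was (212,182), so it agrees. Now I'll measure these precisely.

Run:
```python
from h import *
C=np.load("C0.npy",allow_pickle=True); C=[np.array(c,float) for c in C]
im=cv2.imread("pics/w0.png"); 
i=im.astype(int); m=(i[:,:,2]>100)&(i[:,:,1]<70)
r=np.argwhere(m[115:150,250:290])+[115,250]; print("rider",r.mean(0),r.min(0),r.max(0))
t=(i.max(2)<28)[155:200,195:240].astype(np.uint8); n,l,s,c=cv2.connectedComponentsWithStats(t); k=1+s[1:,4].argmax(); print("tab",c[k]+[195,155],s[k])
jy=np.array([.087,.996,0]); jo=np.array([.5245,-.1637,0])
rc=r.mean(0)[::-1]
for z in(.02,.03,.04): print(z,[((plane(C,p,z)-jo)@jy).round(4) for p in(rc,(217.5,145))], ((plane(C,rc,z)-jo)@np.array([.996,-.087,0])).round(4))
print("jy of tab front/..",[((plane(C,p,.076)-jo)@jy).round(4) for p in((204,180),(225,180))])
d=im[105:205,190:340]; cv2.imwrite("pics/w0c.png",cv2.resize(d,None,fx=5,fy=5,interpolation=2))
```

```text
rider [134.67682927 266.80487805] [125 262] [144 271]
tab [214.31042129 181.82926829] [  9  14  21  25 451]
0.02 [np.float64(0.2033), np.float64(0.1467)] -0.0402
0.03 [np.float64(0.2028), np.float64(0.1477)] -0.0413
0.04 [np.float64(0.2023), np.float64(0.1488)] -0.0425
jy of tab front/.. [np.float64(0.1379), np.float64(0.159)]
```

View pics/w0c.png

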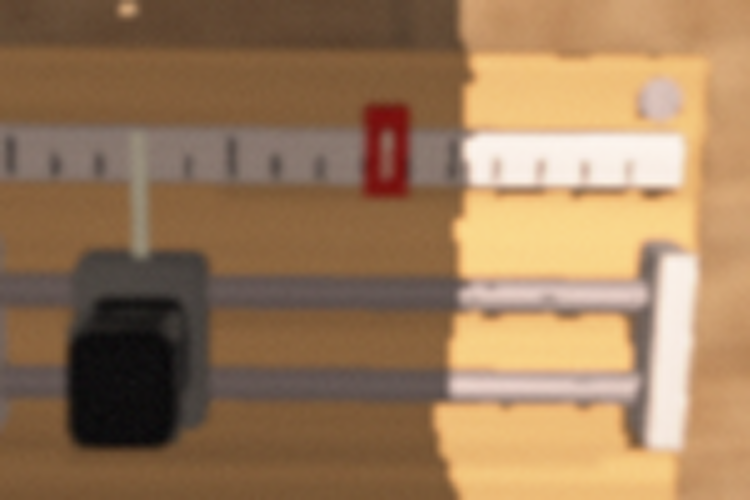

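The tab is at jig y 0.148 (its joint is about 8 mm out) and the rider line is at about 0.2035, so the pull is about 55.5 mm. Next I'll grip the tab along jig y.

>>> {"api": "step_arm", "payload": {
  "translation": [
    [0, -0.012, 0.01],
    [-0.001, -0.025, 0.03],
    [-0.001, -0.037, 0.055],
    [-0.001, -0.037, 0.085],
    [-0.001, -0.037, 0.115],
    [-0.001, -0.037, 0.14],
    [-0.001, -0.037, 0.155],
    [-0.001, -0.037, 0.163]
  ],
  "twist": [
    [0, 0, 0],
    [0, 0, 0],
    [0, 0, 0],
    [0, 0, 0],
    [0, 0, 0],
    [0, 0, 0],
    [0, 0, 0],
    [0, 0, 0]
  ],
  "claw": 0.05
}}

```text
time: 2.15
ee_pos: [0.5356, -0.0147, 0.0619]
orientation: [[-0.996, 0.085, -0.003], [0.085, 0.996, 0.0], [0.003, 0.0, -1.0]]
contact_force: [0.2, 0.5, -0.6]
width: 0.0505
grasp_force: 0.0
```

>>> {"api": "step_arm", "payload": {
  "translation": [
    [0, 0, 0],
    [0, 0, 0],
    [0, 0, 0],
    [0, 0, 0],
    [0, 0, 0],
    [0, 0, 0],
    [0, 0, 0],
    [0, 0, 0]
  ],
  "twist": [
    [0, 0, 0],
    [0, 0, 0],
    [0, 0, 0],
    [0, 0, 0],
    [0, 0, 0],
    [0, 0, 0],
    [0, 0, 0],
    [0, 0, 0]
  ],
  "claw": 0.015,
  "force": 20
}}

```text
time: 2.82
ee_pos: [0.5378, -0.0157, 0.0655]
orientation: [[-0.996, 0.087, 0.002], [0.087, 0.996, -0.001], [-0.002, -0.0, -1.0]]
contact_force: [-2.0, -3.1, 6.6]
width: 0.022
grasp_force: 20.0
```

>>> {"api": "step_arm", "payload": {
  "translation": [
    [0, 0.005, 0],
    [0, 0.013, 0],
    [0, 0.021, 0],
    [0, 0.03, 0],
    [0, 0.039, 0],
    [0, 0.047, 0],
    [0, 0.053, 0],
    [0, 0.055, 0]
  ],
  "twist": [
    [0, 0, 0],
    [0, 0, 0],
    [0, 0, 0],
    [0, 0, 0],
    [0, 0, 0],
    [0, 0, 0],
    [0, 0, 0],
    [0, 0, 0]
  ]
}}

```text
time: 3.48
ee_pos: [0.5432, 0.0393, 0.0656]
orientation: [[-0.996, 0.086, 0.003], [0.086, 0.996, -0.001], [-0.003, -0.001, -1.0]]
contact_force: [4.2, -7.8, 3.2]
width: 0.0218
grasp_force: 20.0
```

>>> {"api": "step_arm", "payload": {
  "translation": [
    [0, 0, 0],
    [0, 0, 0],
    [0, 0, 0],
    [0, 0, 0]
  ],
  "twist": [
    [0, 0, 0],
    [0, 0, 0],
    [0, 0, 0],
    [0, 0, 0]
  ]
}}

```text
time: 3.82
ee_pos: [0.5432, 0.0394, 0.0656]
orientation: [[-0.996, 0.087, 0.003], [0.087, 0.996, 0.0], [-0.003, 0.0, -1.0]]
contact_force: [5.4, -1.0, 4.8]
width: 0.0218
grasp_force: 20.0
```

Run:
```python
from h import *
C,im=shot("wrist","w1.png"); np.save("C1.npy",np.array(C,dtype=object),allow_pickle=True)
i=im.astype(int); m=(i[:,:,0]>100)&(i[:,:,1]<70)
r=np.argwhere(m[40:260,150:400])+[40,150]; print(r.mean(0),r.min(0),r.max(0))
y,x=r.mean(0).astype(int); d=im[y-40:y+80,x-80:x+80,::-1]; cv2.imwrite("pics/w1c.png",cv2.resize(d,None,fx=5,fy=5,interpolation=2)); print(x-80,y-40)
```

```text
[158.04360465 247.875     ] [144 241] [177 256]
167 118
```

View pics/w1c.png

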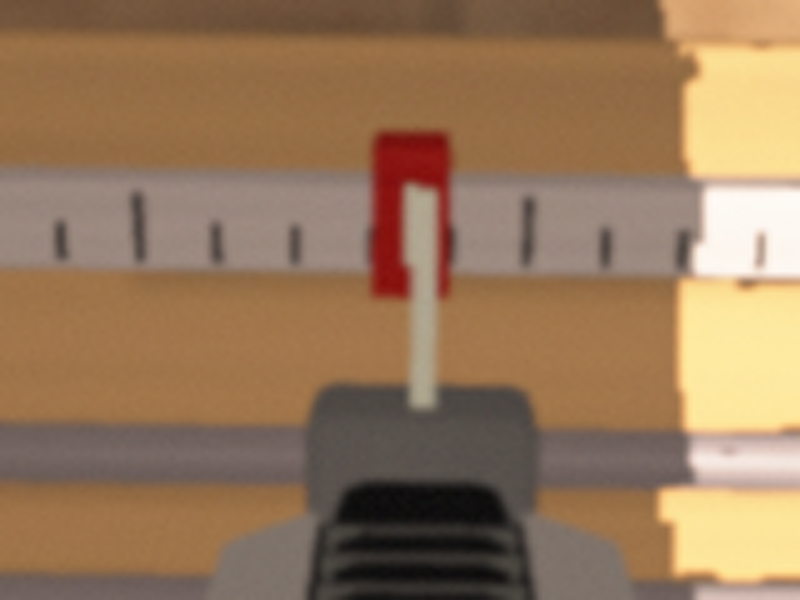

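The pointer is at crop x 424 and the rider line's centre at about 412 (edges 374 and 449), with 78 px per 10 mm. It is about 1.5 mm too far, so I'll push back by that.

>>> {"api": "step_arm", "payload": {
  "translation": [
    [0, -0.0007, 0],
    [0, -0.0014, 0],
    [0, -0.0015, 0],
    [0, -0.0015, 0],
    [0, -0.0015, 0]
  ],
  "twist": [
    [0, 0, 0],
    [0, 0, 0],
    [0, 0, 0],
    [0, 0, 0],
    [0, 0, 0]
  ]
}}

```text
time: 4.28
ee_pos: [0.5431, 0.0382, 0.0656]
orientation: [[-0.996, 0.087, 0.004], [0.087, 0.996, 0.001], [-0.004, 0.001, -1.0]]
contact_force: [5.4, 2.0, 5.0]
width: 0.0219
grasp_force: 20.0
```

>>> {"api": "step_arm", "payload": {
  "translation": [
    [0, 0, 0],
    [0, 0, 0],
    [0, 0, 0],
    [0, 0, 0],
    [0, 0, 0],
    [0, 0, 0]
  ],
  "twist": [
    [0, 0, 0],
    [0, 0, 0],
    [0, 0, 0],
    [0, 0, 0],
    [0, 0, 0],
    [0, 0, 0]
  ],
  "claw": 0.05
}}

```text
time: 4.78
ee_pos: [0.5418, 0.0379, 0.0643]
orientation: [[-0.996, 0.086, -0.0], [0.086, 0.996, -0.0], [0.0, -0.0, -1.0]]
contact_force: [-1.4, -0.1, 0.3]
width: 0.0499
grasp_force: 0.0
```

Run:
```python
from h import *
C,im=shot("wrist","w2.png")
i=im.astype(int); m=(i[:,:,0]>100)&(i[:,:,1]<70)
r=np.argwhere(m[40:260,150:400])+[40,150]; print(r.mean(0),r.min(0),r.max(0))
y,x=r.mean(0).astype(int); d=im[y-40:y+60,x-70:x+70,::-1]; cv2.imwrite("pics/w2c.png",cv2.resize(d,None,fx=5,fy=5,interpolation=2)); print(x-70,y-40)
```

```text
[160.98391421 250.84718499] [147 244] [179 259]
180 120
```

View pics/w2c.png

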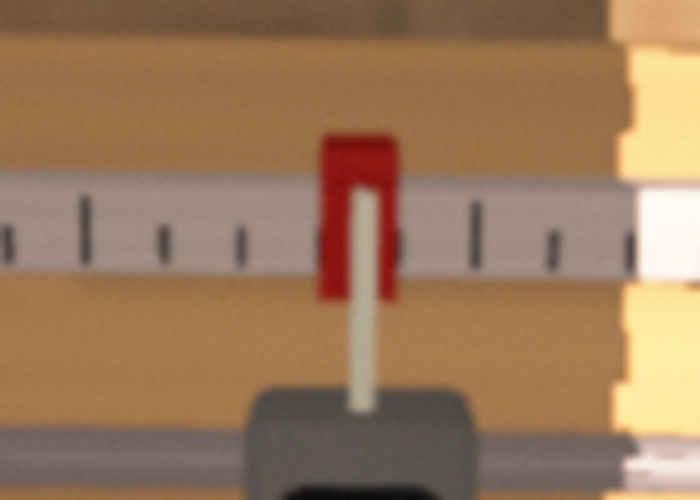

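The pointer is now centred over the rider line to within about 0.5 mm, and the stop is released. I'll lift, close the fingers and go above the knob.

>>> {"api": "step_arm", "payload": {
  "translation": [
    [0, 0, -0.02],
    [0, 0, -0.05],
    [0, 0, -0.085],
    [0, 0, -0.12],
    [0, 0, -0.15],
    [0, 0, -0.165],
    [0, -0.02, -0.17],
    [0, -0.05, -0.17]
  ],
  "twist": [
    [0, 0, 0],
    [0, 0, 0],
    [0, 0, 0],
    [0, 0, 0],
    [0, 0, 0],
    [0, 0, 0],
    [0, 0, 0],
    [0, 0, 0]
  ]
}}

```text
time: 5.5
ee_pos: [0.538, -0.011, 0.2363]
orientation: [[-0.996, 0.084, 0.003], [0.084, 0.997, 0.0], [-0.003, 0.0, -1.0]]
contact_force: [-0.4, 0.2, -1.2]
width: 0.0499
grasp_force: 0.0
```

>>> {"api": "step_arm", "payload": {
  "translation": [
    [0, -0.03, 0],
    [0, -0.06, 0],
    [0, -0.09, 0],
    [0, -0.12, 0],
    [0, -0.14, 0],
    [0, -0.152, 0],
    [0, -0.152, 0],
    [0, -0.152, 0]
  ],
  "twist": [
    [0, 0, 0],
    [0, 0, 0],
    [0, 0, 0],
    [0, 0, 0],
    [0, 0, 0],
    [0, 0, 0],
    [0, 0, 0],
    [0, 0, 0]
  ],
  "claw": 0.0
}}

```text
time: 6.17
ee_pos: [0.5244, -0.163, 0.2343]
orientation: [[-0.996, 0.087, -0.0], [0.087, 0.996, 0.0], [0.0, 0.0, -1.0]]
contact_force: [0.2, -0.3, 0.3]
width: 0.0012
grasp_force: 0.0
```

>>> {"api": "step_arm", "payload": {
  "translation": [
    [0, 0, 0],
    [0, 0, 0],
    [0, 0, 0]
  ],
  "twist": [
    [0, 0, 0],
    [0, 0, 0],
    [0, 0, 0]
  ]
}}

```text
time: 6.42
ee_pos: [0.5247, -0.1623, 0.2345]
orientation: [[-0.996, 0.085, 0.0], [0.085, 0.996, 0.0], [-0.0, 0.0, -1.0]]
contact_force: [0.7, 0.8, -0.5]
width: 0.0006
grasp_force: 0.0
```

Run:
```python
from h import *
C,im=shot("wrist","w3.png"); o=ctrl.get_obs(); print(o["time"],o["ee_pos"],o["contact_force"],o["width"])
print("pred",proj(C,[.5245,-.163,.157]))
m=(im.max(2)<45).astype(np.uint8); n,l,s,c=cv2.connectedComponentsWithStats(m)
for k in range(1,n):
    if s[k][4]>150: print(s[k],c[k].round(1), plane(C,c[k],.157).round(4))
```

```text
6.4667 [ 0.52461662 -0.16252597  0.23455464] [-0.51949086  0.82636953  0.29394224] 6.37743398194927e-05
pred [249.18882416 204.02774865]
[416 164  41  27 754] [436.7 178.2] [ 0.516  -0.0188  0.157 ]
[ 224  175   56  128 2559] [251.6 208.5] [ 0.5284 -0.1614  0.157 ]
[  86  280  159  104 9884] [193.4 332.6] [ 0.6403 -0.2229  0.157 ]
[  258   280   254   102 11579] [336.9 331. ] [ 0.6495 -0.096   0.157 ]
[420 370  32  14 180] [436.1 378.2] [ 0.7081 -0.006   0.157 ]
```

View pics/w3.png

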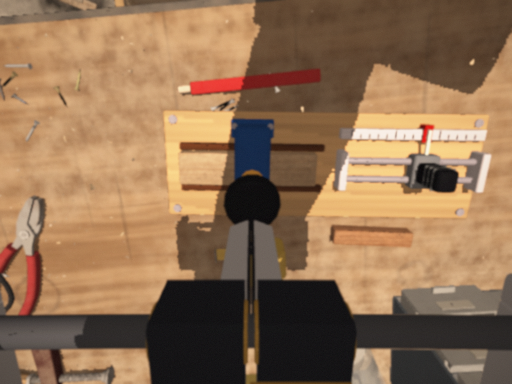

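The knob centre is at (252,203), within 2.5 mm of the prediction, and the stop is still at the rider at (427,134). I'll shift 2 mm and go down to just above the knob.

>>> {"api": "step_arm", "payload": {
  "translation": [
    [0, 0.002, 0.01],
    [0, 0.002, 0.025],
    [0, 0.002, 0.038],
    [0, 0.002, 0.046],
    [0, 0.002, 0.05],
    [0, 0.002, 0.05],
    [0, 0.002, 0.05]
  ],
  "twist": [
    [0, 0, 0],
    [0, 0, 0],
    [0, 0, 0],
    [0, 0, 0],
    [0, 0, 0],
    [0, 0, 0],
    [0, 0, 0]
  ],
  "force": 30
}}

```text
time: 7.05
ee_pos: [0.5248, -0.1613, 0.1847]
orientation: [[-0.996, 0.086, 0.0], [0.086, 0.996, -0.0], [-0.0, -0.0, -1.0]]
contact_force: [0.6, 0.0, -0.4]
width: 0.0006
grasp_force: 0.0
```

>>> {"api": "step_arm", "payload": {
  "translation": [
    [0, 0, 0.002],
    [0, 0, 0.004],
    [0, 0, 0.006],
    [0, 0, 0.008],
    [0, 0, 0.01],
    [0, 0, 0.011],
    [0, 0, 0.011],
    [0, 0, 0.011]
  ],
  "twist": [
    [0, 0, 0],
    [0, 0, 0],
    [0, 0, 0],
    [0, 0, 0],
    [0, 0, 0],
    [0, 0, 0],
    [0, 0, 0],
    [0, 0, 0]
  ]
}}

```text
time: 7.72
ee_pos: [0.5248, -0.1614, 0.1737]
orientation: [[-0.996, 0.086, 0.001], [0.086, 0.996, -0.0], [-0.001, -0.0, -1.0]]
contact_force: [0.4, 0.4, 3.9]
width: 0.0005
grasp_force: 1.8
```

>>> {"api": "step_arm", "payload": {
  "translation": [
    [0, 0, 0.003],
    [0, 0, 0.006],
    [0, 0, 0.0065],
    [0, 0, 0.0065]
  ],
  "twist": [
    [0, 0, 0],
    [0, 0, 0],
    [0, 0, 0],
    [0, 0, 0]
  ]
}}

```text
time: 8.05
ee_pos: [0.5248, -0.1614, 0.1671]
orientation: [[-0.996, 0.086, 0.0], [0.086, 0.996, -0.0], [-0.0, -0.0, -1.0]]
contact_force: [0.5, -0.1, 3.3]
width: 0.0004
grasp_force: 2.3
```

>>> {"api": "step_arm", "payload": {
  "translation": [
    [0, 0, 0.003],
    [0, 0, 0.006],
    [0, 0, 0.006],
    [0, 0, 0.006]
  ],
  "twist": [
    [0, 0, 0],
    [0, 0, 0],
    [0, 0, 0],
    [0, 0, 0]
  ]
}}

```text
time: 8.38
ee_pos: [0.5248, -0.1614, 0.1612]
orientation: [[-0.996, 0.086, 0.0], [0.086, 0.996, -0.0], [-0.0, -0.0, -1.0]]
contact_force: [-0.0, -0.1, 5.2]
width: 0.0006
grasp_force: 2.6
```

>>> {"api": "step_arm", "payload": {
  "translation": [
    [0, 0, 0.003],
    [0, 0, 0.006],
    [0, 0, 0.006],
    [0, 0, 0.006]
  ],
  "twist": [
    [0, 0, 0],
    [0, 0, 0],
    [0, 0, 0],
    [0, 0, 0]
  ]
}}

```text
time: 8.72
ee_pos: [0.5248, -0.1614, 0.1553]
orientation: [[-0.996, 0.086, 0.001], [0.086, 0.996, -0.0], [-0.001, -0.0, -1.0]]
contact_force: [-0.5, 0.5, 7.1]
width: 0.0004
grasp_force: 3.2
```

>>> {"api": "step_arm", "payload": {
  "translation": [
    [0, 0, 0.002],
    [0, 0, 0.004],
    [0, 0, 0.006],
    [0, 0, 0.006]
  ],
  "twist": [
    [0, 0, 0],
    [0, 0, 0],
    [0, 0, 0],
    [0, 0, 0]
  ]
}}

```text
time: 9.05
ee_pos: [0.5248, -0.1614, 0.1496]
orientation: [[-0.996, 0.086, 0.001], [0.086, 0.996, -0.0], [-0.001, -0.0, -1.0]]
contact_force: [-2.1, 0.6, 10.7]
width: -0.0001
grasp_force: 5.3
```

>>> {"api": "step_arm", "payload": {
  "translation": [
    [0, 0, 0.002],
    [0, 0, 0.003],
    [0, 0, 0.003],
    [0, 0, 0.003]
  ],
  "twist": [
    [0, 0, 0],
    [0, 0, 0],
    [0, 0, 0],
    [0, 0, 0]
  ]
}}

```text
time: 9.38
ee_pos: [0.5248, -0.1614, 0.1468]
orientation: [[-0.996, 0.086, 0.001], [0.086, 0.996, -0.0], [-0.001, -0.0, -1.0]]
contact_force: [-2.5, 0.3, 10.0]
width: 0.0005
grasp_force: 5.1
```

>>> {"api": "step_arm", "payload": {
  "translation": [
    [0, 0, 0.002],
    [0, 0, 0.0038],
    [0, 0, 0.0038],
    [0, 0, 0.0038],
    [0, 0, 0.0038],
    [0, 0, 0.0038]
  ],
  "twist": [
    [0, 0, 0],
    [0, 0, 0],
    [0, 0, 0],
    [0, 0, 0],
    [0, 0, 0],
    [0, 0, 0]
  ]
}}

```text
time: 9.88
ee_pos: [0.5249, -0.1614, 0.1432]
orientation: [[-0.996, 0.086, 0.001], [0.086, 0.996, -0.0], [-0.001, -0.0, -1.0]]
contact_force: [-2.7, 1.3, 12.7]
width: 0.0003
grasp_force: 6.4
```

Run:
```python
from h import *
f=[]
for k in range(5):
    C,im=cam("scene"),np.array(optics.grab_frame("scene")); o=ctrl.get_obs(); f.append([o["ee_pos"][2],o["contact_force"][2]])
print(np.round(f,4).tolist(),o["time"])
x,y=proj(C,[.524,-.161,.09]).astype(int); print(x,y)
cv2.imwrite("pics/s1.png",cv2.resize(im[y-70:y+50,x-80:x+80,::-1],None,fx=5,fy=5,interpolation=2))
```

```text
[[0.1433, 12.9002], [0.1433, 12.2645], [0.1433, 13.1583], [0.1433, 12.7305], [0.1433, 12.6453]] 10.1333
274 253
```

View pics/s1.png

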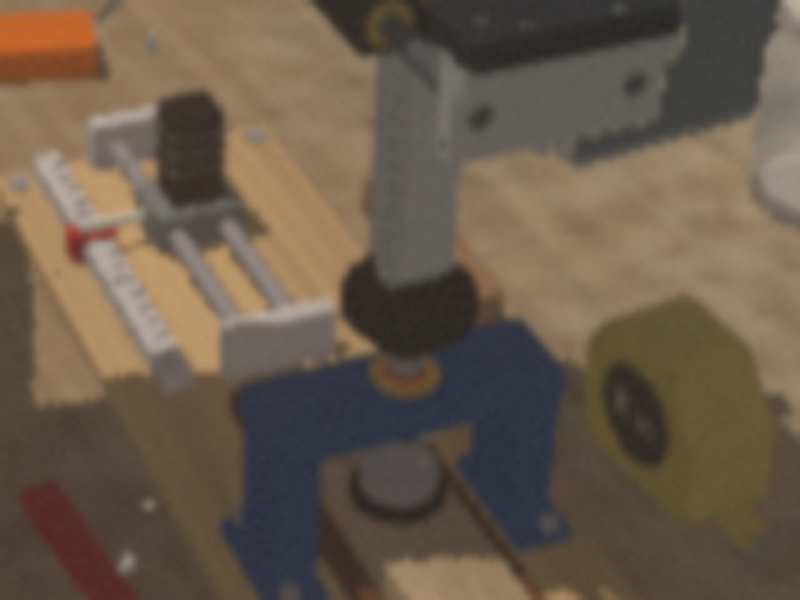

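The red ring is just at the bridge's top, the foot is on the strip and the stop still points at the rider. I'll press 0.7 mm more to be squarely on the click, hold, and hand in.

>>> {"api": "step_arm", "payload": {
  "translation": [
    [0, 0, 0.0007],
    [0, 0, 0.0007],
    [0, 0, 0.0007],
    [0, 0, 0.0007],
    [0, 0, 0.0007],
    [0, 0, 0.0007]
  ],
  "twist": [
    [0, 0, 0],
    [0, 0, 0],
    [0, 0, 0],
    [0, 0, 0],
    [0, 0, 0],
    [0, 0, 0]
  ]
}}

```text
time: 10.63
ee_pos: [0.5249, -0.1614, 0.1426]
orientation: [[-0.996, 0.086, 0.001], [0.086, 0.996, -0.0], [-0.001, -0.0, -1.0]]
contact_force: [-3.6, 1.3, 14.0]
width: 0.0003
grasp_force: 6.8
```

Run:
```python
from h import *
o=ctrl.get_obs(); print(o["ee_pos"],o["contact_force"]); print(workorder.sign_off())
```

```text
[ 0.52489125 -0.16144389  0.14264674] [-3.6320985   1.3329656  13.98303978]
the job is handed in; nothing more can be done
None
```

The job is handed in: the stop was let go within about 0.5 mm of the rider line, and the knob is held down at the third click (about 36.4 mm, 14 N) with the foot on the strip, at 10.6 s.

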